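# Lever open the lunch tin with the spreader

### The job

The wooden-handled spreader is tucked handle first into the red pen case: draw it right out, lay it down on the top board, and take it again by its handle. Put its blade through the slot under the front edge of the lunch tin's flap, lever the flap up and, using the spreader only (keep your fingers off the tin and flap), swing it open until it stands about upright. Then lay the spreader flat on the board, clear of the tin and the pen case, and leave the bottle, the shaker and the spoon undisturbed.

Things in the scene. Friction and masses are not known exactly. Their poses are not given: they have to be found in the camera images.
- tin: brushed-metal lunch tin, 110 (x) by 170 (y) by 99 mm high with its flap shut; it stands firm and does not slide. Origin: centre of its underside; its x axis points from the front (slot side, towards the robot) to the hinge side, z up. Walls 4 mm
- tin_slot (a point): centre of the slot in the tin's front wall, on the outer face (tin x = -55 mm, 90 mm above the board); the slot is 80 mm wide (along tin y) and 10 mm high, from the lowered wall rim at 85 mm to the flap's underside at 95 mm; axes as the tin's. Behind it the tin is empty down to the crackers (40 mm high)
- flap (a joint): angle of the tin's flap in rad: 0 shut, grows as its front edge swings up and back, 1.57 upright, stops at 1.9. Stiff hinge: it stays where it is left. The flap is a steel plate 110 by 170 by 4 mm, flush with the tin's front, with a red mark 80 mm long on its front edge over the slot
- flap_edge (a point): middle of the flap's front edge, underside (110 mm from the hinge line)
- flap_hinge (a point): middle of the flap's hinge line: tin x = +55 mm, 95 mm above the board; the hinge line runs along tin y
- pen_case: red plastic pen case, a flat sleeve 140 (x) by 70 (y) by 38 mm high, lying loose on the board, 0.35 kg; open at its -x end, floor 2 mm, inside 64 mm wide and 33 mm high. Origin: centre of its underside
- case_mouth (a point): centre of the pen case's open end (case x = -70 mm), 18 mm above its underside
- spreader: butter spreader 190 mm long, about 70 g. Dark wooden handle 100 long, 20 wide, 18 mm high; flat steel blade 90 long, 22 wide, 3 mm thick, at half the handle's height. Origin: underside of the handle, at the handle's middle; x points along the blade: the handle spans x = -50 to +50 mm, the blade x = +50 to +140 mm, 7.5 to 10.5 mm above the underside
- spreader_grip (a point): middle of the spreader's handle (9 mm above its underside)
- spreader_tip (a point): end of the spreader's blade, at half its thickness
- bottle: clear plastic bottle with a blue twist cap, 60 mm across, 180 mm high, upright. Origin: centre of its underside
- shaker: empty glass salt shaker with a steel cap, 48 mm across, 75 mm high, upright. Origin: centre of its underside
- spoon: chrome spoon 170 mm long, lying flat. Origin: middle, underside; x points from handle to bowl

How it is judged:
On the way, in this order (a step that is already met when the one before it is completed fails the run):
1. the spreader lies on the board, right out of the pen case (handle's middle over 125 mm from the case's middle) and let go, the flap still shut (horizontal distance between spreader_grip and pen_case above 0.125 m and height (world z) of spreader_grip below 0.02 m and height (world z) of spreader_tip below 0.025 m and contact force between the fingers and spreader below 0.1 N and value of joint flap below 0.15 rad), for 0.2 s.
2. the spreader, held by its handle (TCP within 75 mm of the handle's middle), has levered the flap up past 0.25 rad and bears on it (value of joint flap above 0.25 rad and contact force between spreader and tin above 0.2 N and contact force between the fingers and spreader above 1 N and distance between the grasp point and spreader_grip below 0.075 m), for 0.05 s.
At the end, for the whole second after the job is handed in: The flap stands open by more than 1.25 rad (72 degrees) and stays; the spreader lies flat and still on the board (handle middle and blade tip both under 20 mm high), let go, touching neither tin nor pen case, and not back in the case; bottle, shaker and spoon where they were (value of joint flap above 1.25 rad and height (world z) of each of spreader_grip, spreader_tip below 0.02 m and linear speed of spreader below 0.02 m/s and contact force between spreader and tin below 0.1 N and contact force between spreader and pen_case below 0.1 N and horizontal distance between spreader_grip and pen_case above 0.06 m).
It fails at once if the fingers press on the tin or its flap with more than 2 N (contact force between the fingers and tin above 2 N).
It fails at once if the bottle is shifted by over 30 mm or tipped (distance of bottle from where it was at the start of the episode above 0.03 m or angle between bottle's own z axis and vertical above 0.3 rad).
It fails at once if the shaker is shifted by over 30 mm or tipped (distance of shaker from where it was at the start of the episode above 0.03 m or angle between shaker's own z axis and vertical above 0.3 rad).
It fails at once if the spoon is shifted by over 30 mm (distance of spoon from where it was at the start of the episode above 0.03 m).
It also fails if it takes over 64 s, if anything falls off the work surface, if the arm or the gripper's body presses on something with over 40 N, if the wrist force passes 120 N, or if a joint passes its speed limit or range.

### The arm

A 6-joint arm with a two-finger parallel gripper is mounted at the origin on the work surface. World frame = base frame: x ahead of the robot, y to its left, z up, the work surface at z = 0. Lengths are in m, angles in rad, forces in N, time in s.
With the tool pointing down it reaches from about 0.275 to 0.725 m from the base axis. Payload 5.6 kg.
Tool frame: the origin (TCP) lies between the finger pads, 19 mm behind the fingertips; this is the grasp point; z points along the fingers, y is the direction in which the jaws open and shut (so a half turn about z gives the same grasp; the last joint's range is limited). The gripper opens to 85 mm and grips with 20 to 120 N. Pads are 22 mm wide; open, the fingers measure 114 mm over their backs; the gripper's body (76 mm by 85 mm) begins 54 mm behind the grasp point. The pads swing forward as they close: fully open they stand 13 mm farther back than shut.
Start: joints at [1.498, 0.255, 0.108, 0, -1.424, -0.285], TCP at [0.193, 0.515, 0.25] pointing down, gripper open.
Joint ranges: [-2.95, 2.95], [-1.21, 1.97], [-1.09, 1.5], [-2.87, 1.71], [-2.94, -0.07], [-3.05, 3.05]. Speed limits (rad/s): [2.57, 2.57, 3.14, 3.14, 3.14, 3.14].

### API

Orientations are given as a rotation vector (axis times angle).
In Python, from workcell import env gives the robot as it stands.
- The arm moves only by the tool drive_tool, never from a script. Its argument "steps" is a list that holds one entry, the list of rows, each a list of 5 numbers: the shift along the world's x, y, z in mm, then the turn about the world's z in degrees, then the finger opening in mm, from 0 to 85.4. A call has 1 to 5 rows; each row is the pose to reach, as a shift and turn from the pose commanded when the call began; what a row does not reach only later rows make up. A row lasts 1/8 s, in which the tool goes at most 62.5 mm and 10.7 degrees, less where a joint would pass 70% of its speed; a pose out of reach is approached as far as the arm can. A call with a gripper value outside its range is refused whole. The fingers move at their own pace and stop on an object; "squeeze" is the grip in N (left out, the last holds). Time passes only in rows, so rows that repeat a pose let the fingers close. It gives the time, the measured TCP pose, the force and the opening at its end, in the units of the state.
- env.get_obs(): the state, without advancing time (a new reading comes with each control period).
- env.capture(name): name is "side" or "top" or "wrist"; returns the picture (480x640x3 uint8, red, green, blue); there is no depth.
- env.calibration(name): a dict with "fx", "fy", "cx", "cy" (pixels), "world_to_cam" (4x4, takes a point from world to camera coordinates). Camera axes: x right, y up, looking along -z (the intrinsics and any distortion apply to the point x, -y, -z); pixel columns grow to the right and rows downward; lengths in m; the calibration is good to about 2 mm. A picture is of the moment at which its call begins: read the wrist's pose just before it. calibration takes no time and is no camera call; for the wrist camera it gives the pose at the moment of the call.
- env.close_job(): hands the job in, once; it reports no verdict.
The state is a dict: "clock": time; "joints": joint angles; "qd": joint speeds; "joint_efforts": joint torques, N m; "ee_pos": TCP position; "tool_rot": TCP orientation; "contact_force": force on the tool from outside, world axes, zero at the start; "wrist_torque": the same for the moment, N m; "grip_width": finger opening in m.
Only numpy, scipy, OpenCV 4.12 (cv2) and the standard library are available. Lean on these libraries where they do the work, as an engineer would, in place of code of your own. Each camera call takes 0.05 s, during which the arm holds its last target. There are 200 camera calls.

## Working session

There is one attempt and no reset: what is moved stays moved. The work goes in short steps, Python scripts to look and compute and a tool call to move; the robot and the scene stay as the last step left them, time stands still between calls to the robot, and variables do not carry over. Pictures are saved under pics/ and viewed, about 8 in all and at most 12, crops included, and the job is handed in when it is done.

Besides the shell and the picture viewer there is one more tool, called after "Request:" by a JSON object that holds its "op" and its "data", one argument or row to a line. drive_tool: Moves the arm, as the interface text tells. Its arguments: {"type":"object","properties":{"steps":{"type":"array"},"squeeze":{"type":"number"}},"required":["steps"]}

```bash
ls; mkdir -p pics
python3 - <<'E'
from workcell import env
import cv2
o=env.get_obs();print(o)
for n in("top","side"):
    cv2.imwrite(f"pics/{n}0.png",env.capture(n)[...,::-1])
    print(n,env.calibration(n))
E
```

```text
pics
{'clock': 0.0, 'joints': array([ 1.49760864e+00,  2.55720740e-01,  1.06983338e-01, -4.94362949e-04,
       -1.42391961e+00, -2.84610021e-01]), 'qd': array([ 0.0012053 , -0.00108255, -0.00119672,  0.00054684,  0.00070449,
        0.00039214]), 'joint_efforts': array([ 3.82239095e-04, -3.86639106e+01,  2.37949973e+01,  5.36538720e+00,
       -6.02340719e-03,  4.43529160e-06]), 'ee_pos': array([0.19238622, 0.51474203, 0.24909824]), 'tool_rot': array([ 3.08956166e+00, -5.58808216e-01, -4.55120033e-04]), 'contact_force': array([-0.426772  , -1.55318143,  0.13343609]), 'wrist_torque': array([ 0.0182593 , -0.00273016,  0.03679947]), 'grip_width': 0.0855540051195424}
top {'fx': 565.5303197953281, 'fy': 565.5303197953281, 'cx': 320.73391305497574, 'cy': 245.72442651999688, 'world_to_cam': array([[-0.02636516, -0.99960902, -0.00931021, -0.03484353],
       [ 0.98111199, -0.02766046,  0.19145278, -0.56518542],
       [-0.19163546, -0.00408668,  0.98145767, -1.03961737],
       [ 0.        ,  0.        ,  0.        ,  1.        ]])}
side {'fx': 567.4680071835976, 'fy': 567.4680071835976, 'cx': 325.61536563544314, 'cy': 243.4399930356434, 'world_to_cam': array([[ 0.99453598, -0.10227551,  0.0209264 , -0.57967446],
       [ 0.0549356 ,  0.68318858,  0.72817268, -0.07410409],
       [-0.08877091, -0.72304432,  0.68507419, -1.25396253],
       [ 0.        ,  0.        ,  0.        ,  1.        ]])}
```

View pics/top0.png

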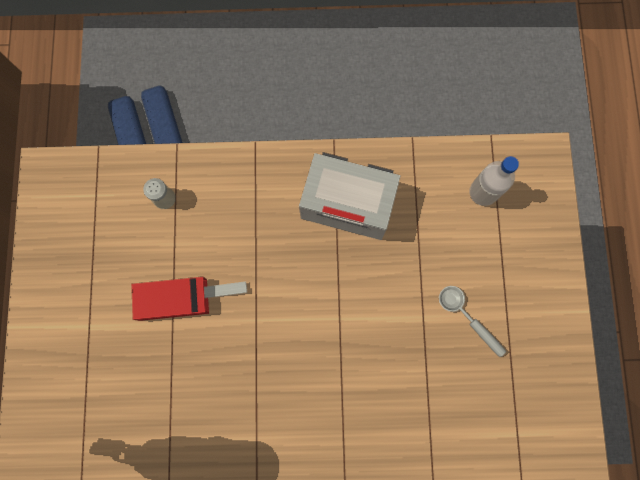

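View pics/side0.png

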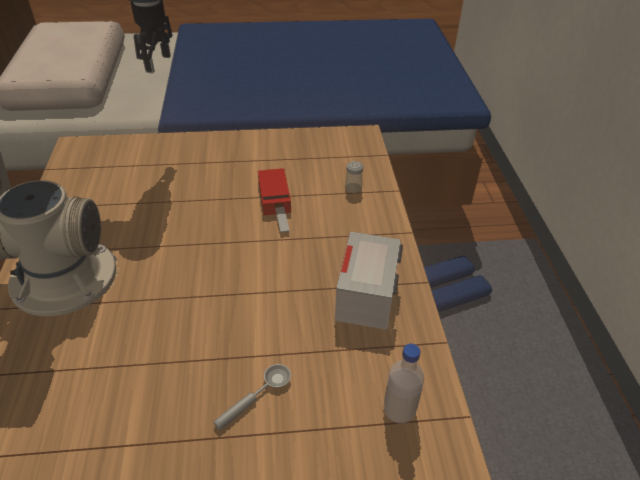

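```bash
cat > h.py <<'E'
from workcell import env
import numpy as np, cv2
def ray(cal,uv,z):
    M=np.array(cal["world_to_cam"]);R=M[:3,:3];c=-R.T@M[:3,3]
    d=R.T@np.array([(uv[0]-cal["cx"])/cal["fx"],-(uv[1]-cal["cy"])/cal["fy"],-1.])
    return c+d*(z-c[2])/d[2]
def proj(cal,p):
    M=np.array(cal["world_to_cam"]);q=M[:3,:3]@p+M[:3,3]
    return np.array([cal["cx"]+cal["fx"]*q[0]/-q[2],cal["cy"]-cal["fy"]*q[1]/-q[2]])
def snap(n,f):
    cal=env.calibration(n);im=env.capture(n);cv2.imwrite(f"pics/{f}.png",im[...,::-1]);return cal,im
E
python3 - <<'E'
from h import *
np.set_printoptions(precision=4,suppress=True)
im=cv2.imread("pics/top0.png");cal=env.calibration("top")
hsv=cv2.cvtColor(im,cv2.COLOR_BGR2HSV)
red=cv2.inRange(hsv,(0,150,90),(8,255,255))|cv2.inRange(hsv,(172,150,90),(180,255,255))
cs=[c for c in cv2.findContours(red,0,2)[0] if cv2.contourArea(c)>100]
for c in cs:
    b=cv2.boxPoints(cv2.minAreaRect(c));z=.038 if b[:,0].mean()<260 else .099
    print("red",b.tolist());[print(ray(cal,p,z)) for p in b]
for n,p,z in(("tip",(247,289),.011),("blademouth",(216,291.5),.011),("tin FL",(303,202),.097),("FR",(386,221),.097),("BR",(399,173),.097),("BL",(313,156),.097),("shaker",(156,196),0),("bottle",(485,198),0),("spoon",(453,299),0),("spoonend",(504,354),0)):print(n,ray(cal,p,z))
c=cv2.resize(im[130:350,120:420],None,fx=2.6,fy=2.6,interpolation=2);cv2.imwrite("pics/c0.png",c)
E
```

```text
red [[129.2539520263672, 283.16632080078125], [205.60902404785156, 275.8944091796875], [209.1820526123047, 313.4112548828125], [132.8269805908203, 320.68316650390625]]
[0.5036 0.3241 0.038 ]
[0.5137 0.1756 0.038 ]
[0.4407 0.1678 0.038 ]
[0.4308 0.3145 0.038 ]
red [[322.4496765136719, 211.0441436767578], [323.8207092285156, 205.9517364501953], [363.8786315917969, 216.73655700683594], [362.5075988769531, 221.82896423339844]]
[ 0.6215 -0.0554  0.099 ]
[ 0.6313 -0.0582  0.099 ]
[ 0.6083 -0.1326  0.099 ]
[ 0.5986 -0.1296  0.099 ]
tip [0.4891 0.0986 0.011 ]
blademouth [0.4858 0.1602 0.011 ]
tin FL [ 0.6407 -0.0192  0.097 ]
FR [ 0.5994 -0.1738  0.097 ]
BR [ 0.6925 -0.203   0.097 ]
BL [ 0.7314 -0.0402  0.097 ]
shaker [0.6893 0.2887 0.    ]
bottle [ 0.6653 -0.3911  0.    ]
spoon [ 0.4592 -0.3105  0.    ]
spoonend [ 0.3491 -0.4023  0.    ]
```

View pics/c0.png

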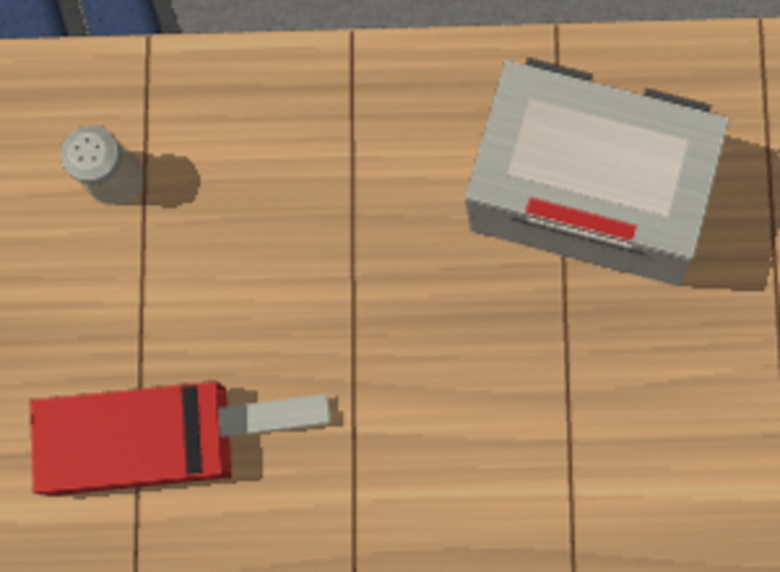

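Request:
{"op": "drive_tool", "data": {
  "steps": [
    [[30,-39,-15,-10,60],[60,-78,-30,-20,60],[90,-117,-45,-30,60],[120,-156,-60,-40,60],[150,-195,-75,-50,60]]
  ],
  "squeeze": 60
}}

```text
clock: 0.72
ee_pos: [0.3431, 0.3186, 0.1743]
tool_rot: [2.56, -1.82, -0.0]
contact_force: [-0.4, 0.7, -0.6]
grip_width: 0.06
```

Request:
{"op": "drive_tool", "data": {
  "steps": [
    [[29,-37,-15,-5,60],[58,-74,-30,-10,60],[87,-111,-45,-15,60],[116,-148,-60,-15,60],[145,-187,-65,-15,60]]
  ]
}}

```text
clock: 1.35
ee_pos: [0.4876, 0.1315, 0.1087]
tool_rot: [2.305, -2.131, -0.001]
contact_force: [-0.1, 1.2, 0.6]
grip_width: 0.0602
```

Run:
```python
from h import *
o=env.get_obs();print(o["clock"],o["ee_pos"],o["tool_rot"],o["joints"],o["contact_force"])
snap("wrist","w1")
```

```text
1.35 [0.48762202 0.13154887 0.10869318] [ 2.30539928e+00 -2.13114197e+00 -1.47804508e-03] [ 5.73901269e-01  2.60160097e-01 -2.60053626e-01 -4.60086844e-04
 -1.05281667e+00 -4.95157902e-01] [-0.13929581  1.23879457  0.57802487]
```

View pics/w1.png

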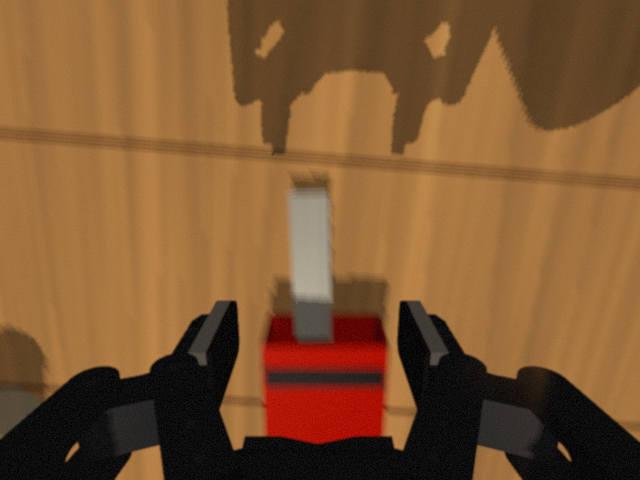

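Run:
```python
from h import *
cal=env.calibration("wrist")
for uv,z in(((308.5,190),.0125),((313.5,318),.0125),((314,340),.0125),((265,345),.038),((386,345),.038)):print(uv,ray(cal,uv,z))
print(proj(cal,env.get_obs()["ee_pos"]))
```

```text
(308.5, 190) [0.49600807 0.09295992 0.0125    ]
(313.5, 318) [0.48760948 0.16982703 0.0125    ]
(314, 340) [0.48620989 0.18465301 0.0125    ]
(265, 345) [0.51340025 0.17456148 0.038     ]
(386, 345) [0.44807219 0.1696799  0.038     ]
[314.32944413 340.09971218]
```

Request:
{"op": "drive_tool", "data": {
  "steps": [
    [[4,1,-40,1,50],[4,1,-75,1,45],[4,1,-86,1,40],[4,1,-86,1,15],[4,1,-86,1,15]]
  ],
  "squeeze": 60
}}

```text
clock: 2.02
ee_pos: [0.4924, 0.1347, 0.0253]
tool_rot: [-2.325, 2.11, -0.001]
contact_force: [-0.7, 0.1, -0.3]
grip_width: 0.0195
```

Request:
{"op": "drive_tool", "data": {
  "steps": [
    [[0,0,0,0,15],[0,0,0,0,15],[0,0,0,0,15],[0,0,0,0,15]]
  ]
}}

```text
clock: 2.52
ee_pos: [0.4918, 0.1343, 0.0242]
tool_rot: [-2.325, 2.112, -0.0]
contact_force: [0.5, 0.3, 0.4]
grip_width: 0.019
```

Request:
{"op": "drive_tool", "data": {
  "steps": [
    [[2,-15,0,0,12],[4,-35,0,0,12],[6,-55,0,0,12],[8,-75,0,0,12],[10,-95,0,0,12]]
  ]
}}

```text
clock: 3.15
ee_pos: [0.5014, 0.0378, 0.0239]
tool_rot: [2.325, -2.112, -0.0]
contact_force: [0.0, 0.9, 0.2]
grip_width: 0.0193
```

Request:
{"op": "drive_tool", "data": {
  "steps": [
    [[2,-20,0,0,12],[4,-40,0,0,12],[6,-60,0,0,12],[8,-80,0,0,12],[8,-80,0,0,12]]
  ]
}}

```text
clock: 3.78
ee_pos: [0.5091, -0.0425, 0.0237]
tool_rot: [2.322, -2.114, -0.001]
contact_force: [0.6, 0.2, -0.7]
grip_width: 0.0194
```

Run:
```python
from h import *
o=env.get_obs();print(o["clock"],o["ee_pos"],o["grip_width"],o["contact_force"])
snap("top","t2")
```

```text
3.775 [ 0.50906364 -0.04252126  0.02372265] 0.019400572767103157 [ 0.60538649  0.17219174 -0.70787845]
```

View pics/t2.png

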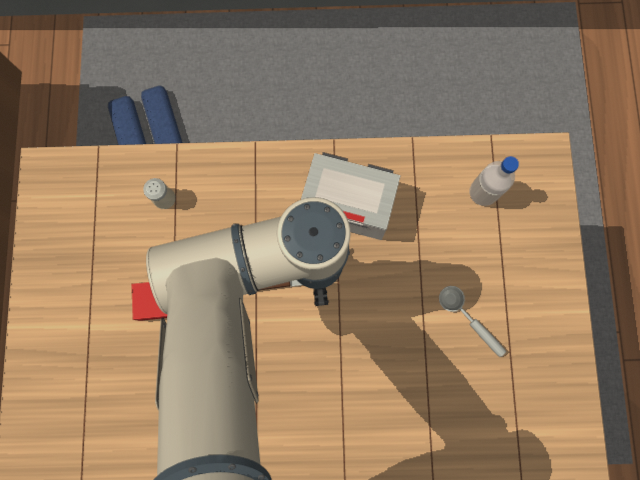

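Request:
{"op": "drive_tool", "data": {
  "steps": [
    [[0,0,0,0,50],[0,0,0,0,50],[0,0,0,0,60],[0,0,60,0,60],[-5,40,110,0,60]]
  ]
}}

```text
clock: 4.45
ee_pos: [0.505, -0.0026, 0.1343]
tool_rot: [2.323, -2.115, 0.001]
contact_force: [2.4, 0.7, -1.2]
grip_width: 0.06
```

Request:
{"op": "drive_tool", "data": {
  "steps": [
    [[0,20,0,0,60],[0,20,0,0,60]]
  ]
}}

```text
clock: 4.7
ee_pos: [0.5048, 0.0194, 0.1332]
tool_rot: [-2.327, 2.109, -0.001]
contact_force: [0.3, -0.1, 0.3]
grip_width: 0.0601
```

Run:
```python
from h import *
o=env.get_obs();print(o["clock"],o["ee_pos"],o["tool_rot"])
snap("wrist","w3")
```

```text
4.7 [0.50478339 0.01943305 0.13316737] [-2.32684112e+00  2.10883709e+00 -5.55273110e-04]
```

View pics/w3.png

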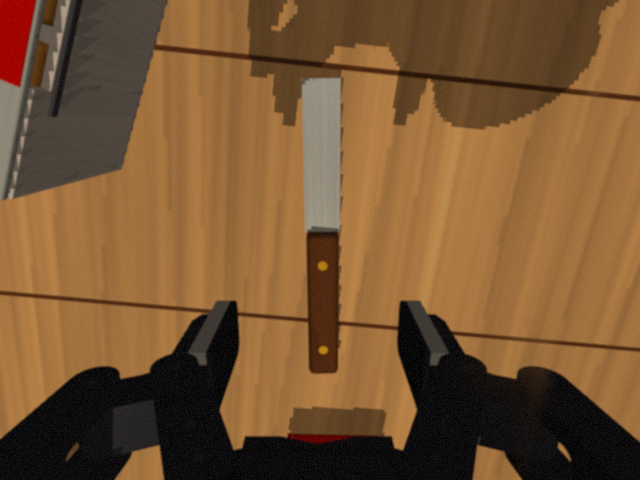

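Run:
```python
from h import *
cal=env.calibration("wrist")
P=lambda n,uv,z:print(n,ray(cal,uv,z))
P("tip",(321,79),.0105);P("junc",(323,233),.018);P("butt",(323,372),.018)
P("tinFLbot",(122,168),0);P("tinFbot",(165,0),0);P("FLtop",(5,199),.095)
```

```text
tip [ 0.51041501 -0.07468891  0.0105    ]
junc [0.50045669 0.0128725  0.018     ]
butt [0.49047709 0.11073519 0.018     ]
tinFLbot [ 0.62884748 -0.01178378  0.        ]
tinFbot [ 0.60105879 -0.10788548  0.        ]
FLtop [ 0.63235251 -0.01084137  0.095     ]
```

Request:
{"op": "drive_tool", "data": {
  "steps": [
    [[-7,18,-50,0.5,50],[-7,18,-95,0.5,45],[-7,18,-111,0.5,45],[-7,18,-111,0.5,10],[-7,18,-111,0.5,10]]
  ],
  "squeeze": 110
}}

```text
clock: 5.38
ee_pos: [0.4979, 0.0357, 0.0221]
tool_rot: [2.334, -2.102, 0.0]
contact_force: [-0.3, -0.0, -0.5]
grip_width: 0.0173
```

Request:
{"op": "drive_tool", "data": {
  "steps": [
    [[0,0,0,0,10],[0,0,0,0,10],[0,0,0,0,10]]
  ]
}}

```text
clock: 5.75
ee_pos: [0.4978, 0.0362, 0.0219]
tool_rot: [-2.334, 2.102, -0.0]
contact_force: [-0.2, -0.2, 0.0]
grip_width: 0.0172
```

Request:
{"op": "drive_tool", "data": {
  "steps": [
    [[-10,-10,30,0,10],[-25,-25,65,10,10],[-35,-45,81,20,10],[-45,-65,81,30,10],[-55,-80,81,40,10]]
  ]
}}

```text
clock: 6.38
ee_pos: [0.4424, -0.0445, 0.1031]
tool_rot: [-2.915, 1.169, -0.001]
contact_force: [-0.8, -0.1, -0.7]
grip_width: 0.0167
```

Request:
{"op": "drive_tool", "data": {
  "steps": [
    [[0,-5,0,10,10],[0,-9,0,20,10],[0,-9,0,27.5,10],[0,-9,0,27.5,10],[0,-9,0,27.5,10]]
  ]
}}

```text
clock: 7.0
ee_pos: [0.4427, -0.0528, 0.1027]
tool_rot: [-3.108, 0.455, -0.0]
contact_force: [0.2, -0.2, -1.2]
grip_width: 0.0168
```

Run:
```python
from h import *
o=env.get_obs();print(o["clock"],o["ee_pos"],o["tool_rot"],o["grip_width"],o["contact_force"],o["joints"])
snap("wrist","w4")
snap("side","s4")
s=cv2.imread("pics/s4.png")[170:350,220:440]
cv2.imwrite("pics/both4.png",np.vstack([cv2.resize(cv2.imread("pics/w4.png"),(427,320)),cv2.resize(s,None,fx=427/220,fy=427/220)[:280]]))
```

```text
7.0 [ 0.44270584 -0.05283761  0.10268565] [-3.10845280e+00  4.54548114e-01 -1.35629513e-04] 0.016824012909914955 [ 0.17724615 -0.21340068 -1.15481676] [ 2.34805731e-01  1.56045193e-01 -4.14536953e-01 -5.17907361e-05
 -1.00010379e+00  1.04561740e+00]
```

View pics/both4.png

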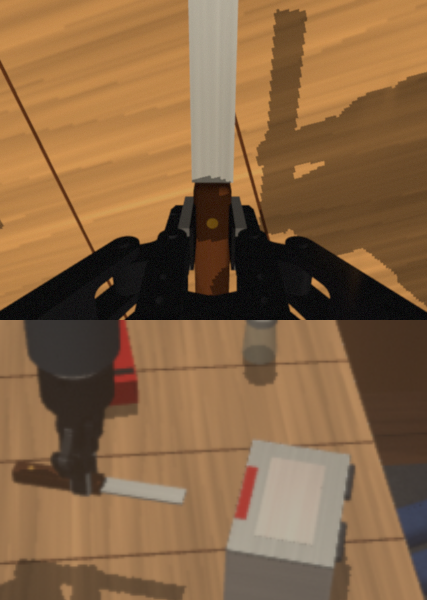

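Run:
```python
from h import *
cal=env.calibration("side");o=env.get_obs()
a=2*np.arctan2(o["tool_rot"][1],o["tool_rot"][0]);x=np.array([np.cos(a),np.sin(a),0]);print("yaw",np.degrees(a))
t=o["ee_pos"]+.1116*x;t[2]-=.0129;print("pred tip",t,proj(cal,t),"junc",proj(cal,o["ee_pos"]+.0225*x-[0,0,.0129]))
for uv in((350.3,231.8),(336.4,288.5)):print(ray(cal,uv,.099))
im=cv2.imread("pics/s4.png");hsv=cv2.cvtColor(im,cv2.COLOR_BGR2HSV)
red=cv2.inRange(hsv,(0,130,80),(8,255,255))|cv2.inRange(hsv,(172,130,80),(180,255,255));red[:,:320]=0
c=max(cv2.findContours(red,0,2)[0],key=cv2.contourArea);b=cv2.boxPoints(cv2.minAreaRect(c))
for p in b:print(p,ray(cal,p,.099))
```

```text
yaw 343.4141871849503
pred tip [ 0.54965992 -0.08469492  0.08975912] [314.80613754 260.94967015] junc [273.19484667 254.74600884]
[ 0.63364571 -0.0109382   0.099     ]
[ 0.58421144 -0.17334941  0.099     ]
[340.5541  270.89505] [ 0.59815664 -0.12643455  0.099     ]
[346.6525  244.97704] [ 0.62033219 -0.05170463  0.099     ]
[352.05905 246.24918] [ 0.63125243 -0.05651472  0.099     ]
[345.96066 272.16718] [ 0.60861396 -0.13087279  0.099     ]
```

Request:
{"op": "drive_tool", "data": {
  "steps": [
    [[20,5,0,0,10],[46,-3,0,0,10],[58,-6,0,0,10],[65,-8,0,0,10],[72,-11,0,0,10]]
  ]
}}

```text
clock: 7.72
ee_pos: [0.5146, -0.064, 0.1025]
tool_rot: [3.109, -0.451, -0.001]
contact_force: [0.6, 0.5, -0.4]
grip_width: 0.0172
```

Request:
{"op": "drive_tool", "data": {
  "steps": [
    [[7,-2,0,0,10],[14,-4,0,0,10],[21,-6,0,0,10],[21,-6,0,0,10]]
  ]
}}

```text
clock: 8.22
ee_pos: [0.5361, -0.07, 0.1025]
tool_rot: [-3.109, 0.451, -0.0]
contact_force: [-0.4, 0.3, 0.0]
grip_width: 0.0172
```

Run:
```python
from h import *
o=env.get_obs();print(o["clock"],o["ee_pos"],o["grip_width"],o["contact_force"])
snap("side","s5")
s=cv2.imread("pics/s5.png")[190:340,250:450]
cv2.imwrite("pics/s5c.png",cv2.resize(s,None,fx=4,fy=4))
```

```text
8.225 [ 0.53614068 -0.07001008  0.10253103] 0.017232204347220472 [-0.44501393  0.2969492   0.00880987]
```

View pics/s5c.png

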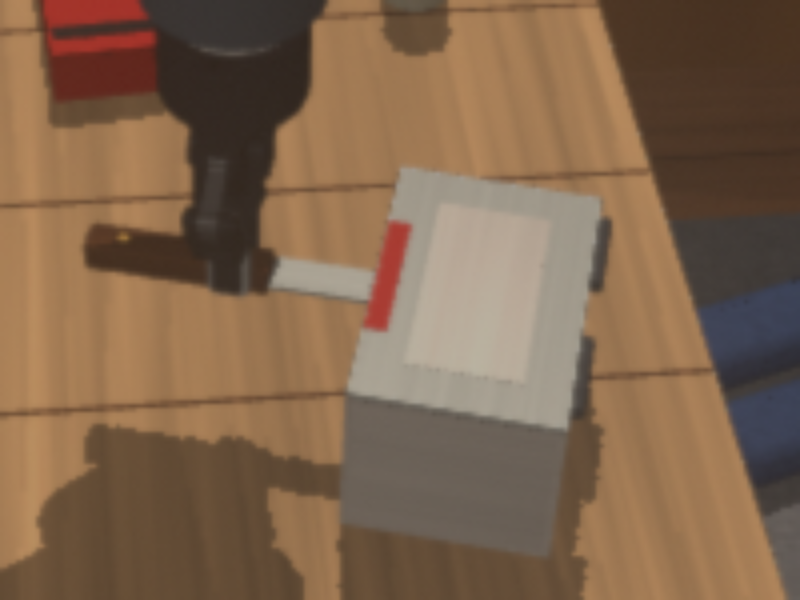

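Request:
{"op": "drive_tool", "data": {
  "steps": [
    [[0,0,5,0,10],[0,0,10,0,10],[1,0,16,0,10],[2,0,22,0,10],[3,-1,28,0,10]]
  ]
}}

```text
clock: 8.9
ee_pos: [0.5384, -0.0708, 0.1308]
tool_rot: [-3.109, 0.451, 0.001]
contact_force: [0.6, 0.5, -5.1]
grip_width: 0.0175
```

Request:
{"op": "drive_tool", "data": {
  "steps": [
    [[1,0,3,0,10],[2,-1,6,0,10],[2,-1,6,0,10]]
  ]
}}

```text
clock: 9.28
ee_pos: [0.5408, -0.0717, 0.1368]
tool_rot: [-3.109, 0.451, -0.0]
contact_force: [-1.5, 0.0, -3.2]
grip_width: 0.0171
```

Run:
```python
from h import *
o=env.get_obs();print(o["clock"],o["ee_pos"],o["grip_width"],o["contact_force"],o["wrist_torque"])
snap("side","s6")
s=cv2.imread("pics/s6.png")[190:340,250:450]
cv2.imwrite("pics/s6c.png",cv2.resize(s,None,fx=4,fy=4))
```

```text
9.275 [ 0.54083507 -0.07174867  0.13683208] 0.017058265457931137 [-1.48013813  0.03295838 -3.22684642] [0.37801416 0.59891415 0.10546186]
```

View pics/s6c.png

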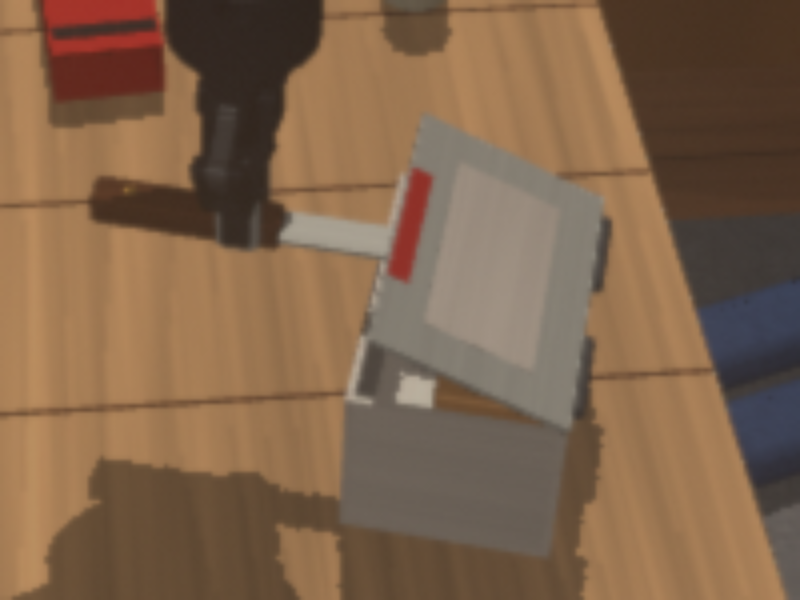

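Request:
{"op": "drive_tool", "data": {
  "steps": [
    [[4,-1,6,0,10],[8,-2,12,0,10],[12,-3,18,0,10],[17,-5,24,0,10],[23,-7,29,0,10]]
  ]
}}

```text
clock: 9.95
ee_pos: [0.5645, -0.079, 0.1663]
tool_rot: [-3.109, 0.451, -0.002]
contact_force: [-2.9, 2.1, -2.2]
grip_width: 0.0169
```

Request:
{"op": "drive_tool", "data": {
  "steps": [
    [[6,-2,4,0,10],[12,-4,8,0,10],[18,-5,11,0,10],[26,-8,13,0,10],[33,-10,15,0,10]]
  ]
}}

```text
clock: 10.58
ee_pos: [0.5973, -0.0891, 0.1807]
tool_rot: [3.109, -0.451, 0.0]
contact_force: [-2.6, 1.6, -2.5]
grip_width: 0.0169
```

Request:
{"op": "drive_tool", "data": {
  "steps": [
    [[6,-2,1,0,10],[12,-4,1,0,10],[17,-5,1,0,10],[17,-5,1,0,10]]
  ]
}}

```text
clock: 11.08
ee_pos: [0.6145, -0.0943, 0.1818]
tool_rot: [3.109, -0.451, 0.002]
contact_force: [-1.1, -0.1, -1.4]
grip_width: 0.017
```

Run:
```python
from h import *
o=env.get_obs();print(o["clock"],o["ee_pos"],o["grip_width"],o["contact_force"],o["wrist_torque"])
snap("side","s7")
s=cv2.imread("pics/s7.png")[150:340,250:450]
cv2.imwrite("pics/s7c.png",cv2.resize(s,None,fx=3,fy=3))
```

```text
11.075 [ 0.61445996 -0.09431896  0.18177548] 0.017045231561881827 [-1.10931383 -0.12994369 -1.3519054 ] [ 0.02236037  0.43679382 -0.08714465]
```

View pics/s7c.png

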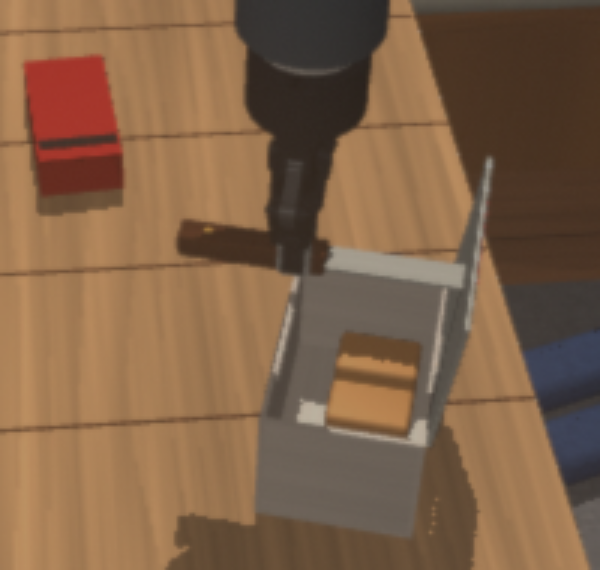

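Request:
{"op": "drive_tool", "data": {
  "steps": [
    [[-20,6,0,0,10],[-65,19,0,0,10],[-115,34,0,0,10],[-165,49,0,0,10],[-182,54,0,0,10]]
  ]
}}

```text
clock: 11.75
ee_pos: [0.4306, -0.0396, 0.1831]
tool_rot: [-3.108, 0.449, -0.007]
contact_force: [0.5, -0.2, -0.4]
grip_width: 0.0172
```

Request:
{"op": "drive_tool", "data": {
  "steps": [
    [[0,0,-50,0,10],[0,0,-100,0,10],[0,0,-140,0,10],[0,0,-152,0,10],[0,0,-157,0,10]]
  ]
}}

```text
clock: 12.38
ee_pos: [0.433, -0.0398, 0.0254]
tool_rot: [-3.109, 0.45, -0.004]
contact_force: [-0.0, -0.7, -0.6]
grip_width: 0.0176
```

Request:
{"op": "drive_tool", "data": {
  "steps": [
    [[0,0,0,0,10],[0,0,-2,0,10],[0,0,-2,0,10]]
  ]
}}

```text
clock: 12.75
ee_pos: [0.4322, -0.0398, 0.0232]
tool_rot: [-3.109, 0.451, -0.002]
contact_force: [1.2, 0.4, -0.2]
grip_width: 0.0173
```

Request:
{"op": "drive_tool", "data": {
  "steps": [
    [[0,0,-1,0,10],[0,0,-1,0,40],[0,0,-1,0,50],[0,0,-1,0,50],[0,0,40,0,50]]
  ]
}}

```text
clock: 13.38
ee_pos: [0.4294, -0.0403, 0.0609]
tool_rot: [3.107, -0.451, -0.01]
contact_force: [0.5, -0.1, 0.3]
grip_width: 0.0499
```

Request:
{"op": "drive_tool", "data": {
  "steps": [
    [[0,0,60,0,50],[-20,60,110,0,50],[-40,120,150,0,50],[-60,180,150,0,50],[-60,220,150,0,50]]
  ]
}}

```text
clock: 14.0
ee_pos: [0.3715, 0.1778, 0.2138]
tool_rot: [-3.107, 0.451, -0.003]
contact_force: [0.8, -0.4, 0.3]
grip_width: 0.05
```

Run:
```python
from h import *
o=env.get_obs();print(o["clock"],o["ee_pos"],o["contact_force"])
cal,_=snap("side","s8")
c2,_=snap("top","t8")
a=cv2.imread("pics/s8.png");b=cv2.imread("pics/t8.png")
cv2.imwrite("pics/f8.png",np.vstack([cv2.resize(a[100:400,150:470],(640,300*2))[:600:2],cv2.resize(b,(640,480))[100:400]]))
```

```text
14.0 [0.37148904 0.17783012 0.21381918] [ 0.80475391 -0.44392403  0.33006928]
```

View pics/f8.png

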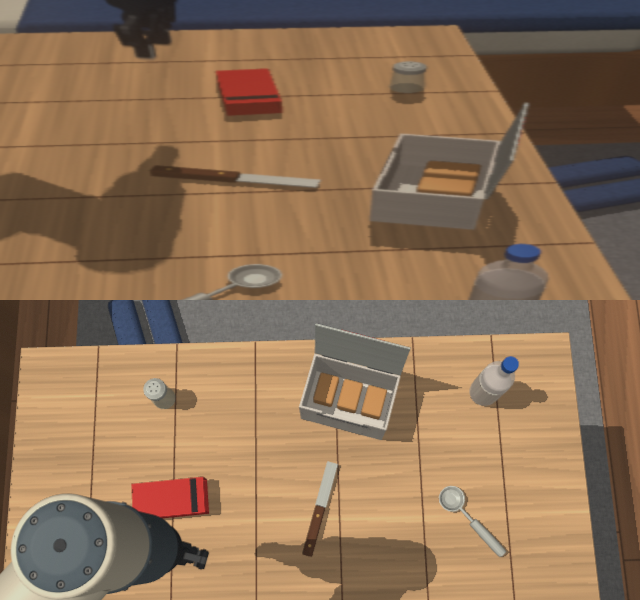

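Run:
```python
from h import *
c=env.calibration("top");u=np.array([.958,-.287,0]);v=np.array([.287,.958,0]);S=np.array([.609,-.091,.095])
for th in(1.25,1.4,1.5,1.57,1.65):
    e=S+u*(.11-.11*np.cos(th))+[0,0,.11*np.sin(th)];print(th,proj(c,e+.085*v),proj(c,e-.085*v))
```

```text
1.25 [306.79582726 149.79252483] [402.41501902 174.10923202]
1.4 [309.1786824  140.48476879] [404.92330348 164.7307977 ]
1.5 [310.82991992 134.43400466] [406.5233445  158.60018354]
1.57 [312.00167543 130.32329077] [407.59540437 154.41878379]
1.65 [313.34567204 125.78978407] [408.76221073 149.7903969 ]
```

Run:
```python
from workcell import env
print(env.close_job())
```

```text
the job is handed in; nothing more can be done
None
```

I did the whole task in about 14 s of robot time and handed it in; no verdict is reported, so the result below rests on my own checks.

- **Drawing the spreader out:** I pulled it from the pen case by its blade and laid it on the board about 19 cm from the case. I then took it again by its handle.
- **Opening the flap:** I put the blade about 35 mm through the slot and lifted the flap with the blade tip on an arc around the hinge. The force stayed around 5 N at most in the readings.
- **Laying the spreader down:** I put it on the board in front of the tin and let go.

**Last checks (side and top pictures):**
- The flap stands at about 1.6 rad, estimated from its top edge in the top view.
- The spreader lies flat, by my estimate about 70 mm clear of the tin, and well away from the pen case.
- The bottle, shaker and spoon are at the same pixel positions as at the start, judged by eye.

No check failed. The one oddity was the grip reading: 17–19 mm on the 20–22 mm wide parts. The spreader did not visibly slip.

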